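# Close a filter housing with its wing nut

## Robot

A 6-joint arm with a two-finger parallel gripper is mounted at the origin on a cart in front of the work surface, level with it; the furniture and walls round the work are solid. World frame = base frame: x ahead of the robot, y to its left, z up, the work surface at z = 0. Lengths are in m, angles in rad, forces in N, time in s.
With the tool pointing down it reaches from about 0.35 to 1 m from the base axis. Payload 7.1 kg.
Tool frame: the origin (TCP) lies between the finger pads; the fingertips stand 25 mm ahead of it and the grasp point (between the pads) lies 6 mm ahead of it; z points along the fingers, y is the line along which they close (so a half turn about z gives the same grasp; the last joint's range is limited). The gripper opens to 85 mm and grips with 20 to 120 N. Pads are 22 mm wide; open, the fingers measure 114 mm over their backs; the gripper's body (76 mm by 85 mm) begins 54 mm behind the grasp point. The pads swing forward as they close: fully open they stand 13 mm farther back than shut.
Start: joints at [1.093, 0.423, 1.63, -0, 1.089, -0.019], TCP at [0.277, 0.56, 0.256] pointing down, gripper open.
Joint ranges: [-3, 3], [-0.9, 2.11], [0.09, 2.58], [-1.31, 4.45], [0.11, 2.69], [-2.54, 2.54]. Speed limits (rad/s): [2.39, 2.39, 3.01, 3.14, 3.14, 3.14].

## Interface

Orientations are given as a rotation vector (axis times angle).
In Python, from workcell import bot, read_camera, job gives the robot as it stands. The module is installed in compiled form; this text tells all that it offers.
- The arm moves only by the shell command python3 -m creep 'ROWS' [FORCE]. ROWS is JSON, a list of rows, each a list of 7 numbers: the turn, a rotation vector about the tool's x, y, z in degrees, then the shift along the tool's x, y, z in cm, then the finger opening in cm, from 0 to 8.54. In form: [[wx, wy, wz, dx, dy, dz, fingers], ...]. A call has 1 to 5 rows; each row is the pose to reach, as a shift and turn from the pose commanded when the call began, along the tool's axes at that moment; what a row does not reach only later rows make up. A row lasts 1/8 s, in which the tool goes at most 62.5 mm and 10.7 degrees, less where a joint would pass 70% of its speed; a pose out of reach is approached as far as the arm can. A call with a gripper value outside its range is refused whole. The fingers move at their own pace and stop on an object; FORCE is the grip in N (left out, the last holds). Time passes only in rows, so rows that repeat a pose let the fingers close. It gives the time, the measured TCP pose, the force, the opening and the grip force at its end, in the units of the state.
- bot.state(): the state, without advancing time (a new reading comes with each control period).
- read_camera(name): name is "side" or "top"; returns a dict with "img" (400x640x3 uint8, red, green, blue), "fx", "fy", "cx", "cy" (pixels), "R" (3x3) and "t" (3): a world point X has camera coordinates R X + t. Camera axes: x right, y down, z forward; pixel columns grow to the right and rows downward; lengths in m; the calibration is good to about 2 mm. A picture is of the moment at which its call begins. There is no depth.
- job.close_job(): hands the job in; it is judged then, once.
The state is a dict: "t": time; "joint_positions": joint angles; "joint_vel": joint speeds; "joint_torque": joint torques, N m; "ee_pos": TCP position; "ee_rot": TCP orientation; "force": force on the tool from outside, world axes, zero at the start; "wrist_torque": the same for the moment, N m; "finger_gap": finger opening in m; "grip_force": force on a finger pad.
Only numpy, scipy, OpenCV 4.12 (cv2) and the standard library are available. Lean on these libraries where they do the work, as an engineer would, in place of code of your own. Each camera call takes 0.05 s, during which the arm holds its last target. There are 200 camera calls.

## Task

The cover of the small filter housing on the bench is still standing open on its stud. Without gripping it, push the wing nut round clockwise by its wings, in short strokes between the three guide posts, until the cover is fully home on its gasket and the nut comes up firm under your push. Do it gently: never force the nut, the posts or the cover, and leave the vial, the beaker and the stopper beside it where they stand.

Things in the scene. Friction and masses are not known exactly. Their poses are not given: they have to be found in the camera images.
- housing: filter housing fixed to the bench: round steel canister 148 mm across its foot, 136 mm across its rim. Origin at the centre of its underside, z up. Two hose stubs 30 mm up point along +y and -y, out to 88 mm from the axis. Contact force on the whole housing with cover, posts and nut must stay below 35 N (a finger grip on the nut exceeds it).
- post_top (a point): top of the first of three fixed upright guide posts, 8 mm thick, round the nut: 54 mm from the housing's axis at 0 (this one), 120 and 240 degrees from the housing's x axis, 112 mm above the bench; they pass through the cover
- stud_top (a point): top of the fixed threaded stud on the housing's axis, 12 mm thick, 112 mm above the bench; the nut runs on it
- wing_nut: two-winged dark steel nut lying on the cover. Origin on the axis, level with the cover's top face, z up; wings along its +x and -x: upright blades 7 mm thick, out to 46 mm from the axis, 8 to 32 mm above the cover beyond 24 mm radius. Hub radius 20 mm, 24 mm high. Clockwise from above tightens; it sinks 8 mm a turn with the cover.
- cover_underside (a point): centre of the underside of the round aluminium cover, 132 mm across, 10 mm thick; 5.5 to 7.2 mm open at the start. The nut turns at about 0.06 N m (2 N at a wing), stays where it is left and meets a firm stop when the cover is home, under one turn from the start; firm means a push of 4 N or more there (10 N is plenty)
- gasket_top (a point): centre of the top of the canister's gasket, fixed; the cover is home when its underside is at this height, 60 mm above the bench
- vial: loose screw-capped glass vial, 27 mm across, 61 mm high, beside the housing; bystander, origin at the centre of its underside
- beaker: loose small glass beaker, 46 mm across, 57 mm high, beside the housing; bystander, origin at the centre of its underside
- stopper: loose rubber stopper, 31 mm across, 28 mm high, beside the housing; bystander, origin at the centre of its underside

How it is judged:
By the outcome, as a careful person would: the job done as asked, in the order asked, and still so for the second after the job is handed in, with the robot touching nothing.
It also fails if it takes over 72 s, if anything falls off the work surface, if the arm or the gripper's body presses on something with over 40 N, if the wrist force passes 120 N, or if a joint passes its speed limit or range.

## Working session

There is one attempt and no reset: what is moved stays moved. The work goes in short steps, Python scripts to look and compute and a shell command to move; the robot and the scene stay as the last step left them, time stands still between calls to the robot, and variables do not carry over. Pictures are saved under pics/ and viewed, at most 10 in all, crops included, and the job is handed in when it is done.

```bash
mkdir -p pics; python3 - <<'E'
from workcell import bot, read_camera
import cv2
print(bot.state())
for n in("side","top"):
    c=read_camera(n); cv2.imwrite(f"pics/{n}0.png",c["img"][:,:,::-1]); print(n,c["fx"],c["fy"],c["cx"],c["cy"],c["R"],c["t"])
E
```

```text
{'t': 0.0, 'joint_positions': array([ 1.09299961e+00,  4.23826996e-01,  1.63069761e+00,  1.11728968e-05,
        1.08859020e+00, -1.90367644e-02]), 'joint_vel': array([-1.24945456e-03,  1.46819318e-05,  5.59996505e-04,  3.63620148e-04,
        1.62101900e-03,  1.24343269e-03]), 'joint_torque': array([-2.45667732e-03, -5.57386494e+01, -2.81740272e+01, -1.39543245e-04,
        7.44911085e-03,  2.05382020e-05]), 'ee_pos': array([0.27653404, 0.5599271 , 0.25555131]), 'ee_rot': array([-7.14236268e-01, -3.05893020e+00,  2.31350192e-03]), 'force': array([-0.25655311,  0.04965622, -0.04423137]), 'wrist_torque': array([-0.03165795, -0.00130205, -0.09778904]), 'grip_force': 0.0, 'finger_gap': 0.08573921893245956}
side 375.52939187506894 375.52939187506894 319.3113225921836 202.37751384531225 [[ 0.85629366 -0.51588701 -0.02493519]
 [-0.27183244 -0.40909799 -0.87106025]
 [ 0.43916773  0.75266156 -0.49054284]] [-0.64363968  0.07767813  0.92947369]
top 509.51099799634216 509.51099799634216 314.0775100415795 188.82749191579882 [[-0.02176303 -0.99971541 -0.00977081]
 [-0.9923927   0.02278608 -0.12098566]
 [ 0.12117386  0.00706347 -0.99260617]] [-0.370433    0.55519576  0.8774298 ]
```

View pics/side0.png

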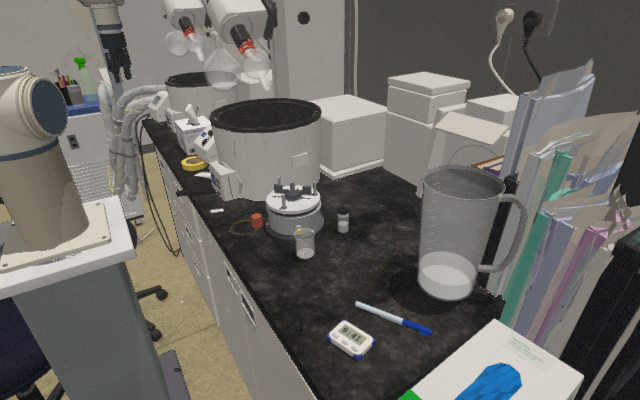

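View pics/top0.png

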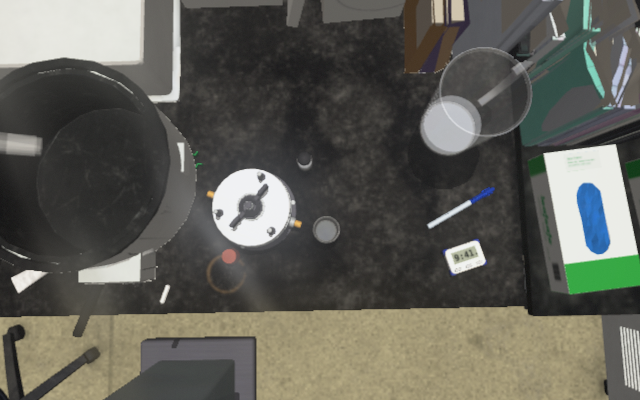

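The side view shows the housing near (293,210), with the stopper at (257,220), beaker at (305,243) and vial at (343,220). In the top view the housing is near (252,208), stopper (229,256), beaker (326,230) and vial (304,161). A big pot stands to the left of the housing.

```bash
cat > h.py <<'E'
import numpy as np, cv2
from workcell import bot, read_camera
def ray(c,u,v):
    d=np.array([(u-c["cx"])/c["fx"],(v-c["cy"])/c["fy"],1.]); R=np.array(c["R"]); return -R.T@np.array(c["t"]), R.T@d
def onz(c,u,v,z):
    o,d=ray(c,u,v); return o+d*(z-o[2])/d[2]
def proj(c,X):
    p=np.array(c["R"])@np.array(X)+np.array(c["t"]); return np.array([c["cx"]+c["fx"]*p[0]/p[2],c["cy"]+c["fy"]*p[1]/p[2]])
def crop(c,u0,v0,w,h,s,name):
    cv2.imwrite(name,cv2.resize(c["img"][v0:v0+h,u0:u0+w,::-1],None,fx=s,fy=s,interpolation=cv2.INTER_CUBIC))
E
python3 - <<'E'
from h import *
t=read_camera("top"); s=read_camera("side")
a=cv2.resize(t["img"][155:275,195:345,::-1],None,fx=4,fy=4,interpolation=cv2.INTER_CUBIC)
cv2.imwrite("pics/tc.png",a)
crop(s,235,170,130,95,6,"pics/sc.png")
# white cover ellipse in top
g=t["img"].min(2).copy(); m=(g>150).astype(np.uint8); 
n,l,st,ce=cv2.connectedComponentsWithStats(m)
k=l[185,240] or l[190,235]
print(st[k],ce[k])
cs,_=cv2.findContours((l==k).astype(np.uint8),cv2.RETR_EXTERNAL,cv2.CHAIN_APPROX_NONE)
e=cv2.fitEllipse(cv2.convexHull(max(cs,key=len))); print(e, onz(t,*e[0],.076), onz(t,100,180,.0),onz(t,100,160,.25),onz(t,195,165,.2))
E
```

```text
[ 212  169   83   77 4084] [251.6963761  206.97110676]
((252.6300048828125, 207.1011505126953), (76.50128936767578, 83.61974334716797), 95.23173522949219) [ 0.51263531 -0.27843606  0.076     ] [0.57633737 0.01507938 0.        ] [ 0.56660896 -0.09226004  0.25      ] [ 0.56538891 -0.21042015  0.2       ]
```

View pics/tc.png

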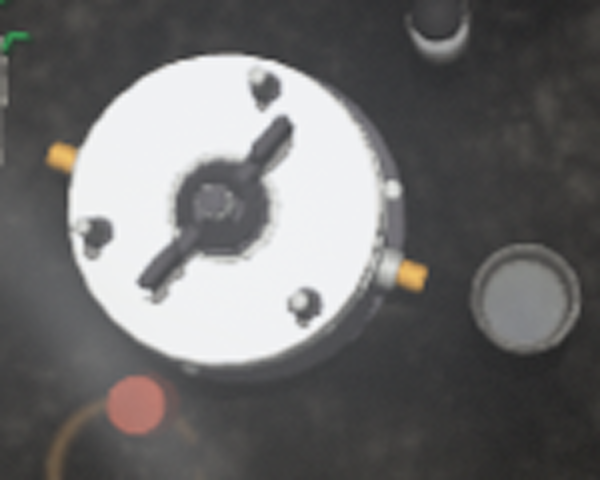

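View pics/sc.png

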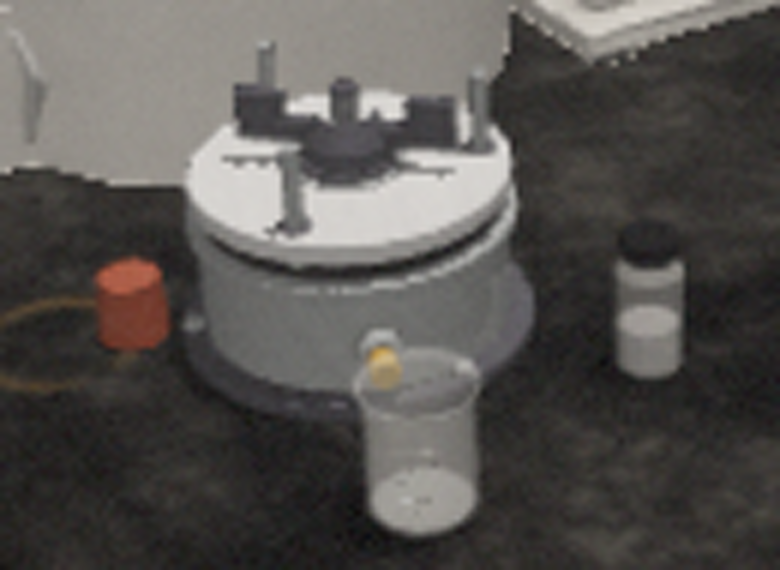

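Top crop (4x, offset 195,155): the post tops are near (259,73), (85,226) and (297,300), the stud top is at (210,200), and the wing tips are at about (288,122) and (148,285). Side crop (6x, offset 235,170): the post tops are at (265,44), (478,72) and (290,155), and the stud top is at (343,82).

```bash
python3 - <<'E'
from h import *
t=read_camera("top"); s=read_camera("side")
T=lambda u,v,z:onz(t,195+u/4-.4,155+v/4-.4,z)
S=lambda u,v,z:onz(s,235+u/6-.4,170+v/6-.4,z)
o=T(210,200,.112); print("stud",o,S(343,82,.112))
for n,p,q in(("A",(259,73),(478,72)),("B",(85,226),(265,44)),("C",(297,300),(290,155))):
    X=T(*p,.112); Y=S(*q,.112)
    f=lambda d:(round(np.hypot(*d[:2])*1e3,1),round(np.degrees(np.arctan2(d[1],d[0])),1))
    print(n,X,Y,f(X-o),f(Y-S(343,82,.112)))
for p in((288,122),(148,285)): X=T(*p,.107); print("wing",X,f(X-o))
for n,p in(("stubL",(55,155)),("stubR",(420,277))): X=T(*p,.03); print(n,X,f(X-o))
print("stopper",T(136,405,.028),"beaker",T(526,298,.057),"vial",T(438,18,.061))
print("cam",ray(t,0,0)[0],ray(s,0,0)[0])
# pot rim top view left ellipse and side
for z in (.15,.2,.25,.3): print(z,onz(t,195,170,z),onz(t,120,268,z),onz(s,322,117,z),onz(s,265,140,z))
import scipy.spatial.transform as q
R=q.Rotation.from_rotvec(bot.state()["ee_rot"]).as_matrix(); print(R)
E
```

```text
stud [ 0.51371959 -0.27412896  0.112     ] [ 0.51138704 -0.27766751  0.112     ]
A [ 0.56534789 -0.29447478  0.112     ] [ 0.56024372 -0.29982847  0.112     ] (np.float64(55.5), np.float64(-21.5)) (np.float64(53.6), np.float64(-24.4))
B [ 0.50429403 -0.22336411  0.112     ] [ 0.50087009 -0.2286367   0.112     ] (np.float64(51.6), np.float64(100.5)) (np.float64(50.1), np.float64(102.1))
C [ 0.47247402 -0.30899142  0.112     ] [ 0.46679313 -0.32088596  0.112     ] (np.float64(54.0), np.float64(-139.8)) (np.float64(62.1), np.float64(-135.9))
wing [ 0.5455466  -0.30561513  0.107     ] (np.float64(44.8), np.float64(-44.7))
wing [ 0.4801121  -0.24802186  0.107     ] (np.float64(42.6), np.float64(142.2))
stubL [ 0.54319712 -0.19333337  0.03      ] (np.float64(86.0), np.float64(70.0))
stubR [ 0.48501834 -0.35569863  0.03      ] (np.float64(86.5), np.float64(-109.4))
stopper [ 0.43144172 -0.22912386  0.028     ] beaker [ 0.47354813 -0.40206609  0.057     ] vial [ 0.59571238 -0.36673847  0.061     ]
cam [ 0.43658891 -0.38917601  0.93449353] [ 0.16406516 -0.99984649  0.50755972]
0.15 [ 0.56624161 -0.1983035   0.15      ] [ 0.41732581 -0.0844627   0.15      ] [0.78356883 0.0287628  0.15      ] [ 0.54067004 -0.06457132  0.15      ]
0.2 [ 0.55797814 -0.21046883  0.2       ] [ 0.41855355 -0.10388372  0.2       ] [ 0.69693943 -0.11507461  0.2       ] [ 0.48800683 -0.19535719  0.2       ]
0.25 [ 0.54971468 -0.22263417  0.25      ] [ 0.4197813  -0.12330474  0.25      ] [ 0.61031003 -0.25891202  0.25      ] [ 0.43534361 -0.32614306  0.25      ]
0.3 [ 0.54145121 -0.2347995   0.3       ] [ 0.42100904 -0.14272576  0.3       ] [ 0.52368063 -0.40274944  0.3       ] [ 0.3826804  -0.45692893  0.3       ]
[[-8.96585098e-01  4.42871419e-01 -2.60160740e-04]
 [ 4.42871495e-01  8.96584972e-01 -4.76402637e-04]
 [ 2.22710974e-05 -5.42353281e-04 -9.99999853e-01]]
```

```bash
python3 - <<'E'
from h import *
t=read_camera("top"); s=read_camera("side")
print("tcp side",proj(s,bot.state()["ee_pos"]),"base",proj(s,[0,0,0]))
print("pot base right (top)",onz(t,197,180,0),"side base",onz(s,240,198,0),onz(s,320,178,0))
for h in (.1,.15,.2,.25,.3):
    # rim: side extremes & nearest/farthest pts ; top rim extremes
    print(h,"side L,R,near",[onz(s,*p,h)[:2].round(3) for p in((210,118),(322,117),(268,131),(266,99))],"top R,up,dn",[onz(t,*p,h)[:2].round(3) for p in((172,160),(85,62),(85,265))])
b=t["img"][40:285,0:205,::-1]; r=s["img"][0:210,60:345,::-1]
b=cv2.resize(b,(400,478)); r=cv2.resize(r,(400,295)); o=np.zeros((478,800,3),np.uint8); o[:,:400]=b;o[:295,400:]=r
cv2.imwrite("pics/pot.png",o)
E
```

```text
tcp side [123.57318839  76.95386392] base [ 59.26564335 233.7613206 ]
pot base right (top) [ 0.57215655 -0.16565045  0.        ] side base [ 0.44340554 -0.0743126   0.        ] [ 0.70008799 -0.08975467  0.        ]
0.1 side L,R,near [array([0.52, 0.41]), array([0.87 , 0.173]), array([0.638, 0.142]), array([0.811, 0.547])] top R,up,dn [array([ 0.592, -0.148]), array([0.766, 0.004]), array([ 0.422, -0.008])]
0.15 side L,R,near [array([0.476, 0.237]), array([0.784, 0.029]), array([0.58 , 0.002]), array([0.732, 0.358])] top R,up,dn [array([ 0.583, -0.162]), array([ 0.746, -0.02 ]), array([ 0.423, -0.031])]
0.2 side L,R,near [array([0.433, 0.064]), array([ 0.697, -0.115]), array([ 0.522, -0.138]), array([0.652, 0.168])] top R,up,dn [array([ 0.574, -0.177]), array([ 0.726, -0.044]), array([ 0.424, -0.053])]
0.25 side L,R,near [array([ 0.389, -0.109]), array([ 0.61 , -0.259]), array([ 0.463, -0.278]), array([ 0.573, -0.022])] top R,up,dn [array([ 0.564, -0.191]), array([ 0.707, -0.067]), array([ 0.425, -0.076])]
0.3 side L,R,near [array([ 0.345, -0.282]), array([ 0.524, -0.403]), array([ 0.405, -0.418]), array([ 0.494, -0.212])] top R,up,dn [array([ 0.555, -0.206]), array([ 0.687, -0.091]), array([ 0.426, -0.099])]
```

View pics/pot.png

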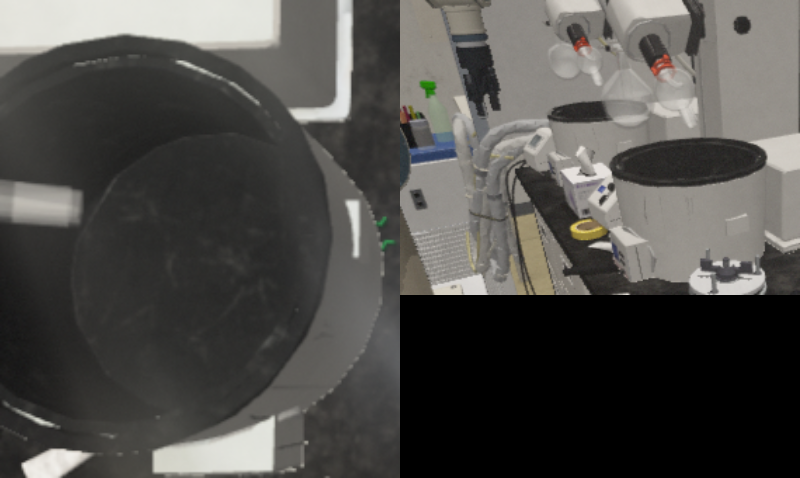

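The pot rim is about 0.19 m high and its near edge is at x≈0.42. A rotavap head and glass hang over it, with the end at top px (41,145) and side px (230–270, 60–90). I'll locate that before planning the transit.

```bash
python3 - <<'E'
from h import *
t=read_camera("top"); s=read_camera("side")
def tri(a,b):
    o1,d1=ray(t,*a);o2,d2=ray(s,*b)
    k=np.linalg.lstsq(np.c_[d1,-d2],o2-o1,rcond=None)[0]
    return (o1+d1*k[0]).round(3),(o2+d2*k[1]).round(3)
for b in((271,88),(265,60),(245,52),(243,40),(252,75)): print(b,tri((41,145),b))
for z in(.3,.4,.5,.6): print(z,onz(t,41,145,z),onz(t,2,145,z))
for y in (0,.1,.2,.3,.4):
    r=[]
    for p in((268,85),(240,85),(200,55),(165,40)):
        o,d=ray(s,*p); k=(y-o[1])/d[1]; r.append((o+d*k).round(2)[[0,2]])
    print(y,r)
E
```

```text
(271, 88) (array([ 0.583, -0.026,  0.279]), array([ 0.588, -0.029,  0.279]))
(265, 60) (array([ 0.565, -0.071,  0.359]), array([ 0.561, -0.069,  0.359]))
(245, 52) (array([ 0.56 , -0.084,  0.383]), array([ 0.511, -0.066,  0.382]))
(243, 40) (array([ 0.553, -0.1  ,  0.412]), array([ 0.504, -0.082,  0.411]))
(252, 75) (array([ 0.574, -0.05 ,  0.321]), array([ 0.535, -0.035,  0.321]))
0.3 [ 0.57830161 -0.03787848  0.3       ] [0.57949289 0.01212648 0.3       ]
0.4 [ 0.55596683 -0.09324509  0.4       ] [ 0.55697036 -0.0511212   0.4       ]
0.5 [ 0.53363206 -0.14861169  0.5       ] [ 0.53444783 -0.11436889  0.5       ]
0.6 [ 0.51129729 -0.2039783   0.6       ] [ 0.51192531 -0.17761658  0.6       ]
0 [array([0.59, 0.28]), array([0.51, 0.29]), array([0.42, 0.38]), array([0.34, 0.42])]
0.1 [array([0.63, 0.26]), array([0.55, 0.27]), array([0.44, 0.36]), array([0.36, 0.41])]
0.2 [array([0.68, 0.24]), array([0.58, 0.25]), array([0.47, 0.35]), array([0.38, 0.4 ])]
0.3 [array([0.72, 0.21]), array([0.62, 0.23]), array([0.49, 0.34]), array([0.4 , 0.39])]
0.4 [array([0.76, 0.19]), array([0.65, 0.21]), array([0.52, 0.32]), array([0.42, 0.38])]
```

```bash
cat >> h.py <<'E'
from scipy.spatial.transform import Rotation as Ro
def go(*targets):
    st=bot.state(); R=Ro.from_rotvec(st["ee_rot"]).as_matrix(); p=st["ee_pos"]
    th=np.degrees(np.arctan2(R[1,1],R[0,1])); print("t",round(st["t"],2),"pos",p.round(4),"theta_y",th.round(2),"tilt",R[:,2].round(3),"q6",round(st["joint_positions"][5],3),"gap",round(st["finger_gap"],4),"F",st["force"].round(2),"M",st["wrist_torque"].round(3))
    for T in targets: print("  to",T,"cm",(R.T@(np.array(T)-p)*100).round(2))
E
python3 -m creep '[[0,0,15,-2,-21.3,-1.5,5.2],[0,0,15,-2,-21.3,-1.5,5.2],[0,0,20,-2,-21.3,-1.5,5.2],[0,0,20,-2,-21.3,-1.5,5.2],[0,0,30,-30,-39.8,-1.5,5.2]]' 20
python3 -c "
from h import *
go((.37,.07,.27),(.39,-.12,.26),(.4,-.2,.24))"
```

```text
t: 1.12
ee_pos: [0.2308, 0.3067, 0.272]
ee_rot: [1.48, 2.771, 0.003]
force: [1.3, 0.3, 0.6]
finger_gap: 0.0518
grip_force: 0.0
t 1.12 pos [0.2308 0.3067 0.272 ] theta_y 33.8 tilt [ 0.001  0.002 -1.   ] q6 0.304 gap 0.0518 F [1.27 0.32 0.64] M [ 0.044 -0.085 -0.045]
  to (0.37, 0.07, 0.27) cm [-27.42  -1.6    0.17]
  to (0.39, -0.12, 0.26) cm [-44.32 -10.51   1.13]
  to (0.4, -0.2, 0.24) cm [-51.53 -14.14   3.12]
```

```bash
python3 -m creep '[[0,0,5,-27.4,-1.6,0.2,5.2],[0,0,10,-27.4,-1.6,0.2,5.2],[0,0,15,-27.4,-1.6,0.2,5.2],[0,0,20,-27.4,-1.6,0.2,5.2],[0,0,25,-44.3,-10.5,0.5,5.2]]'
python3 -c "
from h import *
go((.39,-.12,.26),(.4,-.2,.24),(.5125,-.276,.2))"
```

```text
t: 1.75
ee_pos: [0.3695, 0.0271, 0.2693]
ee_rot: [2.048, 2.379, 0.003]
force: [0.9, -0.7, 0.5]
finger_gap: 0.0523
grip_force: 0.0
t 1.75 pos [0.3695 0.0271 0.2693] theta_y 8.55 tilt [ 0.003  0.    -1.   ] q6 -0.108 gap 0.0523 F [ 0.88 -0.72  0.54] M [-0.002 -0.018  0.012]
  to (0.39, -0.12, 0.26) cm [-14.85  -0.17   0.93]
  to (0.4, -0.2, 0.24) cm [-22.91  -0.37   2.93]
  to (0.5125, -0.276, 0.2) cm [-32.1    9.61   6.96]
```

```bash
python3 -m creep '[[0,0,0,-14.8,0,0.9,5.2],[0,0,0,-14.8,0,0.9,5.2],[0,0,0,-22.9,-0.4,1,5.2],[0,0,0,-22.9,-0.4,1,5.2],[0,0,0,-32.1,9.6,3,5.2]]'
python3 -m creep '[[0,0,0,-9.2,10,3,5.2]]'
python3 -c "
from h import *
go((.5125,-.276,.17))"
```

```text
t: 2.38
ee_pos: [0.4486, -0.2345, 0.25]
ee_rot: [2.05, 2.38, -0.0]
force: [0.8, 0.5, 1.2]
finger_gap: 0.052
grip_force: 0.0
t: 2.5
ee_pos: [0.5018, -0.2684, 0.2364]
ee_rot: [2.047, 2.381, 0.001]
force: [0.7, -0.4, 0.3]
finger_gap: 0.0523
grip_force: 0.0
t 2.5 pos [ 0.5018 -0.2684  0.2364] theta_y 8.63 tilt [ 0.002 -0.001 -1.   ] q6 -0.663 gap 0.0523 F [ 0.69 -0.43  0.27] M [-0.007 -0.074  0.021]
  to (0.5125, -0.276, 0.17) cm [-0.9   0.94  6.65]
```

```bash
python3 -m creep '[[0,0,0,-0.9,0.9,5,5.2],[0,0,0,-0.9,0.9,9.2,5.2],[0,0,0,-0.9,0.9,9.2,5.2],[0,0,0,-0.9,0.9,9.2,5.2]]'
python3 - <<'E'
from h import *
go((.5125,-.276,.115))
t=read_camera("top"); s=read_camera("side")
a=cv2.resize(t["img"][150:270,180:330,::-1],(400,320),interpolation=cv2.INTER_CUBIC)
b=cv2.resize(s["img"][125:245,235:365,::-1],(400,369),interpolation=cv2.INTER_CUBIC)
o=np.zeros((369,800,3),np.uint8);o[:320,:400]=a;o[:,400:]=b;cv2.imwrite("pics/ap.png",o)
E
```

```text
t: 3.0
ee_pos: [0.5113, -0.2743, 0.1454]
ee_rot: [2.045, 2.383, 0.0]
force: [0.5, 0.4, 0.4]
finger_gap: 0.052
grip_force: 0.0
t 3.0 pos [ 0.5113 -0.2743  0.1454] theta_y 8.72 tilt [ 0.001 -0.001 -1.   ] q6 -0.665 gap 0.052 F [0.53 0.35 0.36] M [-0.019 -0.008  0.005]
  to (0.5125, -0.276, 0.115) cm [-0.19  0.09  3.04]
```

View pics/ap.png

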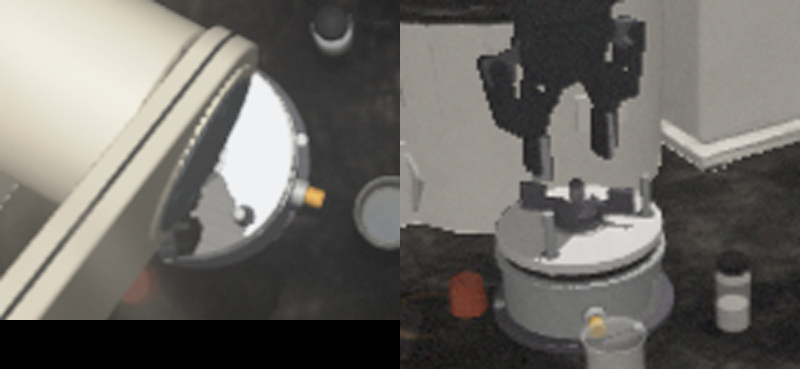

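The side view shows the two fingertips above the nut, at crop (538,178) and (603,155), inside the ring of posts and clear of it. I'll work out their height.

```bash
python3 - <<'E'
from h import *
s=read_camera("side"); st=bot.state(); p=st["ee_pos"]; R=Ro.from_rotvec(st["ee_rot"]).as_matrix()
for sg in(1,-1):
  for e in(.015,.02,.025,.03): q=p+R@[0,sg*.033,e]; u=proj(s,q); print(sg,e,400+(u[0]-235)*3.077,(u[1]-125)*3.077)
E
```

```text
1 0.015 605.9255097773554 142.62906472068568
1 0.02 606.2540433490815 148.45591709568725
1 0.025 606.5807983254208 154.2512244060548
1 0.03 606.905789110662 160.01524212542873
-1 0.015 535.989366666721 168.02461246416976
-1 0.02 536.5292810316819 174.02201355230287
-1 0.025 537.0661512146453 179.98559968456462
-1 0.03 537.6000028891053 185.91565604367247
```

```bash
python3 -m creep '[[0,0,0,-0.1,0.1,1.5,5.2],[0,0,0,-0.1,0.1,2.2,5.2],[0,0,0,-0.1,0.1,3.1,5.2],[0,0,0,-0.1,0.1,3.1,5.2],[0,0,0,-0.1,0.1,3.1,5.2]]'
python3 -c "
from h import *
go((.5125,-.276,.114))"
```

```text
t: 3.78
ee_pos: [0.5118, -0.2748, 0.1129]
ee_rot: [-2.046, -2.384, 0.0]
force: [0.1, -0.7, -0.2]
finger_gap: 0.0526
grip_force: 0.0
t 3.77 pos [ 0.5118 -0.2748  0.1129] theta_y 8.71 tilt [-0.  0. -1.] q6 -0.665 gap 0.0526 F [ 0.07 -0.72 -0.18] M [-0.033 -0.011 -0.012]
  to (0.5125, -0.276, 0.114) cm [-0.13  0.05 -0.11]
```

No contact. Now I'll turn clockwise; contact is expected after about 20°.

```bash
python3 -m creep '[[0,0,5,-0.1,0.1,0,5.2],[0,0,10,-0.1,0.1,0,5.2],[0,0,15,-0.1,0.1,0,5.2],[0,0,19,-0.1,0.1,0,5.2],[0,0,22,-0.1,0.1,0,5.2]]'
python3 -m creep '[[0,0,3,0,0,0,5.2],[0,0,6,0,0,0,5.2]]'
python3 -m creep '[[0,0,3,0,0,0,5.2],[0,0,6,0,0,0,5.2],[0,0,10,0,0,0,5.2]]'
python3 -c "
from h import *
go((.5125,-.276,.114))"
```

```text
t: 4.4
ee_pos: [0.5132, -0.2756, 0.1134]
ee_rot: [2.465, 1.947, 0.001]
force: [0.6, 0.3, -0.2]
finger_gap: 0.0522
grip_force: 1.0
t: 4.65
ee_pos: [0.5132, -0.2756, 0.1133]
ee_rot: [2.563, 1.816, 0.001]
force: [0.4, 0.8, -0.6]
finger_gap: 0.0523
grip_force: 1.0
t: 5.03
ee_pos: [0.5132, -0.2756, 0.1132]
ee_rot: [2.712, 1.585, 0.001]
force: [0.2, 0.1, -1.6]
finger_gap: 0.0522
grip_force: 1.1
t 5.03 pos [ 0.5132 -0.2756  0.1132] theta_y -29.4 tilt [ 0.001 -0.    -1.   ] q6 -0.0 gap 0.0522 F [ 0.23  0.07 -1.58] M [ 0.086 -0.09   0.039]
  to (0.5125, -0.276, 0.114) cm [-0.06 -0.04 -0.08]
```

```bash
python3 -m creep '[[0,0,5,0,0,0,5.2],[0,0,10,0,0,0,5.2],[0,0,15,0,0,0,5.2],[0,0,20,0,0,0,5.2],[0,0,25,0,0,0,5.2]]'
python3 -m creep '[[0,0,5,0,0,0,5.2],[0,0,10,0,0,0,5.2],[0,0,15,0,0,0,5.2],[0,0,20,0,0,0,5.2],[0,0,25,0,0,0,5.2]]'
python3 - <<'E'
from h import *
go((.5125,-.276,.114))
s=read_camera("side")
crop(s,235,125,130,120,4,"pics/p1.png")
E
```

```text
t: 5.65
ee_pos: [0.513, -0.2756, 0.1132]
ee_rot: [2.991, 0.959, 0.0]
force: [0.4, -0.5, -1.5]
finger_gap: 0.052
grip_force: 1.1
t: 6.28
ee_pos: [0.5129, -0.2756, 0.1131]
ee_rot: [3.128, 0.289, -0.0]
force: [-0.9, 0.7, -1.7]
finger_gap: 0.052
grip_force: 1.1
t 6.28 pos [ 0.5129 -0.2756  0.1131] theta_y -79.44 tilt [-0. -0. -1.] q6 0.873 gap 0.052 F [-0.93  0.66 -1.67] M [-0.019  0.033  0.008]
  to (0.5125, -0.276, 0.114) cm [-0.05  0.03 -0.09]
```

View pics/p1.png

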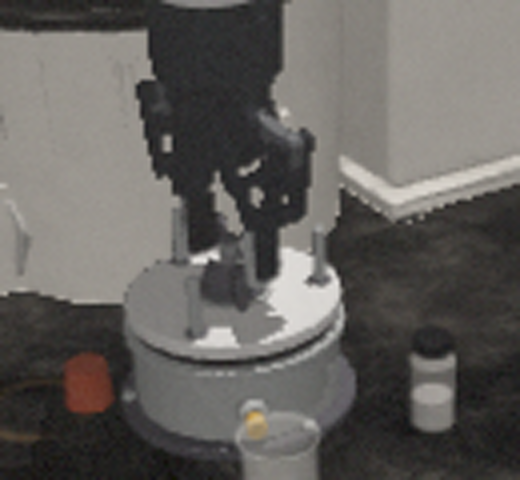

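The fingers sit inside the posts and the nut has turned: the wing at (248,265) now points toward the camera and the cover gap is narrowing. I'll carry on with the stroke.

```bash
for i in 1; do :; done
python3 -m creep '[[0,0,5,0,0,0,5.2],[0,0,10,0,0,0,5.2],[0,0,15,0,0,0,5.2],[0,0,20,0,0,0,5.2],[0,0,25,0,0,0,5.2]]'
python3 -m creep '[[0,0,5,0,0,0,5.2],[0,0,10,0,0,0,5.2],[0,0,15,0,0,0,5.2],[0,0,20,0,0,0,5.2],[0,0,25,0,0,0,5.2]]'
python3 -m creep '[[0,0,5,0,0,0,5.2],[0,0,10,0,0,0,5.2],[0,0,15,0,0,0,5.2],[0,0,20,0,0,0,5.2],[0,0,25,0,0,0,5.2]]'
python3 -c "
from h import *
go((.5125,-.276,.14))"
```

```text
t: 6.95
ee_pos: [0.5127, -0.2755, 0.113]
ee_rot: [-3.117, 0.393, 0.001]
force: [0.3, 0.1, -1.9]
finger_gap: 0.0522
grip_force: 1.1
t: 7.58
ee_pos: [0.5127, -0.2754, 0.113]
ee_rot: [-2.958, 1.058, 0.001]
force: [-0.9, 0.5, -1.9]
finger_gap: 0.052
grip_force: 1.1
t: 8.2
ee_pos: [0.5127, -0.2753, 0.1129]
ee_rot: [-2.659, 1.673, 0.001]
force: [0.2, 1.4, -2.3]
finger_gap: 0.0519
grip_force: 1.1
t 8.2 pos [ 0.5127 -0.2753  0.1129] theta_y -154.37 tilt [-0.001  0.001 -1.   ] q6 2.181 gap 0.0519 F [ 0.23  1.38 -2.35] M [ 0.194 -0.006  0.057]
  to (0.5125, -0.276, 0.14) cm [ 0.05  0.05 -2.71]
```

```bash

python3 -m creep '[[0,0,-3,0,0,0,5.2],[0,0,-8,0,0,-1,5.2],[0,0,-13,0,0,-3,5.2],[0,0,-20,0,0,-3,5.2],[0,0,-30,0,0,-3,5.2]]'
python3 -m creep '[[0,0,-10,0,0,0,5.2],[0,0,-20,0,0,0,5.2],[0,0,-30,0,0,0,5.2],[0,0,-40,0,0,0,5.2],[0,0,-50,0,0,0,5.2]]'
python3 -m creep '[[0,0,-10,0,0,0,5.2],[0,0,-20,0,0,0,5.2],[0,0,-30,0,0,0,5.2],[0,0,-40,0,0,0,5.2],[0,0,-50,0,0,0,5.2]]'
python3 -m creep '[[0,0,-10,0,0,0,5.2],[0,0,-20,0,0,0,5.2],[0,0,-30,0,0,0,5.2],[0,0,-40,0,0,0,5.2],[0,0,-50,0,0,0,5.2]]'
python3 -m creep '[[0,0,-8,0,0,0,5.2],[0,0,-12,0,0,0,5.2],[0,0,-12,0,0,0,5.2]]'
python3 -c "
from h import *
go((.5125,-.2755,.110))
s=read_camera('side'); crop(s,235,125,130,120,4,'pics/p2.png')"
```

```text
t: 8.82
ee_pos: [0.5133, -0.2758, 0.1438]
ee_rot: [3.005, -0.916, 0.002]
force: [0.3, -1.3, -1.2]
finger_gap: 0.0522
grip_force: 0.0
t: 9.45
ee_pos: [0.5131, -0.2757, 0.1434]
ee_rot: [3.11, 0.441, 0.001]
force: [-0.2, -0.2, -0.3]
finger_gap: 0.052
grip_force: 0.0
t: 10.07
ee_pos: [0.5132, -0.2758, 0.1434]
ee_rot: [2.632, 1.713, 0.001]
force: [-0.1, 0.4, -0.0]
finger_gap: 0.0522
grip_force: 0.0
t: 10.7
ee_pos: [0.5131, -0.2757, 0.1434]
ee_rot: [1.662, 2.665, 0.0]
force: [0.9, 0.3, -0.8]
finger_gap: 0.0521
grip_force: 0.0
t: 11.08
ee_pos: [0.5131, -0.2757, 0.1433]
ee_rot: [1.384, 2.82, -0.0]
force: [0.1, 0.0, 0.5]
finger_gap: 0.0521
grip_force: 0.0
t 11.07 pos [ 0.5131 -0.2757  0.1433] theta_y 37.73 tilt [ 0.001 -0.    -1.   ] q6 -1.172 gap 0.0521 F [0.14 0.03 0.54] M [ 0.023 -0.002  0.065]
  to (0.5125, -0.2755, 0.11) cm [ 0.05 -0.04  3.33]
```

View pics/p2.png

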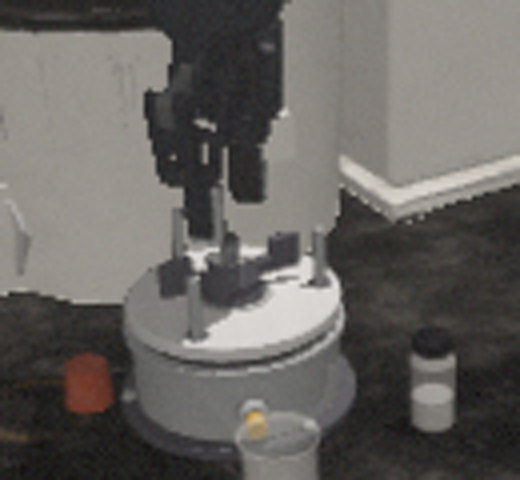

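The wings now run from (175,278) to (285,245), which matches a turn of about 143°. The fingertips hover clear of them. I'll lower them behind the wings and make the second stroke, with smaller steps toward the end.

```bash

python3 -m creep '[[0,0,-5,0,0,1,5.2],[0,0,-5,0,0,2.3,5.2],[0,0,-5,0,0,3.2,5.2],[0,0,-5,0,0,3.2,5.2],[0,0,0,0,0,3.2,5.2]]'
python3 -m creep '[[0,0,5,0,0,0,5.2],[0,0,10,0,0,0,5.2],[0,0,14,0,0,0,5.2],[0,0,18,0,0,0,5.2],[0,0,22,0,0,0,5.2]]'
python3 -m creep '[[0,0,5,0,0,0,5.2],[0,0,10,0,0,0,5.2],[0,0,15,0,0,0,5.2],[0,0,20,0,0,0,5.2],[0,0,25,0,0,0,5.2]]'
python3 -m creep '[[0,0,5,0,0,0,5.2],[0,0,10,0,0,0,5.2],[0,0,15,0,0,0,5.2],[0,0,20,0,0,0,5.2],[0,0,25,0,0,0,5.2]]'
python3 -c "
from h import *
go()"
```

```text
t: 11.75
ee_pos: [0.513, -0.2757, 0.1109]
ee_rot: [-1.388, -2.818, 0.0]
force: [-1.2, 0.5, 0.6]
finger_gap: 0.0519
grip_force: 0.0
t: 12.38
ee_pos: [0.513, -0.2754, 0.1112]
ee_rot: [-1.901, -2.501, -0.0]
force: [1.0, 2.2, -0.6]
finger_gap: 0.0523
grip_force: 1.1
t: 13.0
ee_pos: [0.513, -0.2754, 0.111]
ee_rot: [-2.397, -2.03, -0.0]
force: [1.0, 1.7, -1.7]
finger_gap: 0.0519
grip_force: 1.1
t: 13.62
ee_pos: [0.5131, -0.2755, 0.1111]
ee_rot: [2.78, 1.463, 0.0]
force: [0.9, 0.8, -0.6]
finger_gap: 0.052
grip_force: 1.1
t 13.62 pos [ 0.5131 -0.2755  0.1111] theta_y -34.49 tilt [ 0.  0. -1.] q6 0.089 gap 0.052 F [ 0.87  0.77 -0.63] M [ 0.135 -0.052  0.002]
```

```bash
cat > chk.py <<'E'
from h import *
go(); s=bot.state()
import sys; sys.exit(bool(np.hypot(*s["force"][:2])>3.2 or s["grip_force"]>1.8 or abs(s["wrist_torque"][2])>.2))
E
python3 -m creep '[[0,0,5,0,0,0,5.2],[0,0,10,0,0,0,5.2],[0,0,15,0,0,0,5.2],[0,0,20,0,0,0,5.2],[0,0,25,0,0,0,5.2]]' >/dev/null; python3 chk.py &&
python3 -m creep '[[0,0,4,0,0,0,5.2],[0,0,8,0,0,0,5.2],[0,0,12,0,0,0,5.2]]' >/dev/null; python3 chk.py &&
python3 -m creep '[[0,0,2,0,0,0,5.2],[0,0,4,0,0,0,5.2]]' >/dev/null && python3 chk.py &&
python3 -m creep '[[0,0,2,0,0,0,5.2],[0,0,4,0,0,0,5.2]]' >/dev/null && python3 chk.py &&
python3 -m creep '[[0,0,2,0,0,0,5.2],[0,0,4,0,0,0,5.2]]' >/dev/null && python3 chk.py &&
python3 -m creep '[[0,0,2,0,0,0,5.2],[0,0,4,0,0,0,5.2]]' >/dev/null && python3 chk.py &&
python3 -m creep '[[0,0,2,0,0,0,5.2],[0,0,4,0,0,0,5.2]]' >/dev/null && python3 chk.py
```

```text
t 14.25 pos [ 0.513  -0.2756  0.111 ] theta_y -59.49 tilt [ 0.  0. -1.] q6 0.525 gap 0.0521 F [ 0.26 -0.11 -1.55] M [ 0.07  -0.039  0.097]
t 14.62 pos [ 0.5129 -0.2756  0.111 ] theta_y -71.46 tilt [-0.  0. -1.] q6 0.734 gap 0.0517 F [-0.94  0.64 -1.85] M [0.004 0.028 0.037]
t 14.88 pos [ 0.5129 -0.2756  0.111 ] theta_y -75.37 tilt [ 0. -0. -1.] q6 0.802 gap 0.0518 F [ 0.38  0.33 -1.86] M [0.099 0.027 0.055]
t 15.12 pos [ 0.5129 -0.2756  0.111 ] theta_y -79.4 tilt [-0.  0. -1.] q6 0.872 gap 0.0517 F [-0.3  -0.24 -1.04] M [0.052 0.038 0.055]
t 15.38 pos [ 0.5129 -0.2756  0.111 ] theta_y -83.42 tilt [-0.  0. -1.] q6 0.942 gap 0.0522 F [-1.11  0.   -1.88] M [ 0.062 -0.002  0.01 ]
t 15.62 pos [ 0.5129 -0.2756  0.111 ] theta_y -87.42 tilt [-0.  0. -1.] q6 1.012 gap 0.0521 F [-0.3   0.21 -1.92] M [0.07  0.098 0.037]
t 15.88 pos [ 0.5129 -0.2756  0.111 ] theta_y -91.42 tilt [-0.  0. -1.] q6 1.082 gap 0.0522 F [ 0.33  0.17 -2.46] M [0.083 0.119 0.061]
```

```bash

python3 -m creep '[[0,0,1,0,0,0,5.2],[0,0,2,0,0,0,5.2]]' >/dev/null && python3 chk.py &&
python3 -m creep '[[0,0,1,0,0,0,5.2],[0,0,2,0,0,0,5.2]]' >/dev/null && python3 chk.py &&
python3 -m creep '[[0,0,1,0,0,0,5.2],[0,0,2,0,0,0,5.2]]' >/dev/null && python3 chk.py &&
python3 -m creep '[[0,0,1,0,0,0,5.2],[0,0,2,0,0,0,5.2]]' >/dev/null && python3 chk.py &&
python3 -m creep '[[0,0,1,0,0,0,5.2],[0,0,2,0,0,0,5.2]]' >/dev/null && python3 chk.py &&
python3 -m creep '[[0,0,1,0,0,0,5.2],[0,0,2,0,0,0,5.2]]' >/dev/null && python3 chk.py &&
python3 -m creep '[[0,0,1,0,0,0,5.2],[0,0,2,0,0,0,5.2]]' >/dev/null && python3 chk.py &&
python3 -m creep '[[0,0,1,0,0,0,5.2],[0,0,2,0,0,0,5.2]]' >/dev/null && python3 chk.py &&
python3 -m creep '[[0,0,1,0,0,0,5.2],[0,0,2,0,0,0,5.2]]' >/dev/null && python3 chk.py &&
python3 -m creep '[[0,0,1,0,0,0,5.2],[0,0,2,0,0,0,5.2]]' >/dev/null && python3 chk.py &&
python3 -m creep '[[0,0,1,0,0,0,5.2],[0,0,2,0,0,0,5.2]]' >/dev/null && python3 chk.py &&
python3 -m creep '[[0,0,1,0,0,0,5.2],[0,0,2,0,0,0,5.2]]' >/dev/null && python3 chk.py &&
python3 -m creep '[[0,0,1,0,0,0,5.2],[0,0,2,0,0,0,5.2]]' >/dev/null && python3 chk.py &&
python3 -m creep '[[0,0,1,0,0,0,5.2],[0,0,2,0,0,0,5.2]]' >/dev/null && python3 chk.py
```

```text
t 16.12 pos [ 0.5128 -0.2756  0.111 ] theta_y -93.35 tilt [-0.  0. -1.] q6 1.116 gap 0.0519 F [ 0.87  0.66 -2.09] M [0.043 0.091 0.042]
t 16.38 pos [ 0.5128 -0.2756  0.111 ] theta_y -95.35 tilt [-0.  0. -1.] q6 1.151 gap 0.0522 F [-1.68 -0.5  -1.66] M [-0.004  0.176  0.085]
t 16.62 pos [ 0.5128 -0.2756  0.111 ] theta_y -97.35 tilt [-0.  0. -1.] q6 1.186 gap 0.0525 F [-1.43 -0.04 -1.18] M [0.109 0.166 0.045]
t 16.88 pos [ 0.5128 -0.2756  0.1109] theta_y -99.35 tilt [-0.  0. -1.] q6 1.221 gap 0.0519 F [-0.53  0.38 -2.56] M [0.064 0.217 0.023]
t 17.12 pos [ 0.5129 -0.2756  0.111 ] theta_y -101.35 tilt [-0.  0. -1.] q6 1.255 gap 0.0521 F [-1.66  1.59 -1.02] M [0.067 0.244 0.073]
t 17.38 pos [ 0.5129 -0.2756  0.111 ] theta_y -103.35 tilt [-0.  0. -1.] q6 1.29 gap 0.0518 F [-1.99  1.56 -1.32] M [0.112 0.185 0.031]
t 17.62 pos [ 0.5128 -0.2755  0.111 ] theta_y -105.35 tilt [-0.  0. -1.] q6 1.325 gap 0.0521 F [-2.91  1.15 -0.9 ] M [0.138 0.22  0.083]
t 17.88 pos [ 0.5129 -0.2756  0.111 ] theta_y -107.35 tilt [-0.  0. -1.] q6 1.36 gap 0.0521 F [-2.17  1.68 -1.46] M [0.16  0.271 0.072]
t 18.12 pos [ 0.5129 -0.2756  0.111 ] theta_y -109.35 tilt [-0.  0. -1.] q6 1.395 gap 0.0523 F [-1.48  2.78 -1.54] M [0.222 0.256 0.082]
t 18.38 pos [ 0.5129 -0.2756  0.111 ] theta_y -111.35 tilt [-0.  0. -1.] q6 1.43 gap 0.0519 F [-1.14  0.92 -2.17] M [0.177 0.283 0.082]
t 18.62 pos [ 0.5129 -0.2756  0.111 ] theta_y -113.35 tilt [-0. -0. -1.] q6 1.465 gap 0.0521 F [-2.04  1.63 -1.98] M [0.221 0.284 0.056]
t 18.88 pos [ 0.5129 -0.2756  0.111 ] theta_y -115.36 tilt [ 0.  0. -1.] q6 1.5 gap 0.0519 F [-1.4   1.55 -1.77] M [0.219 0.302 0.064]
t 19.12 pos [ 0.5129 -0.2756  0.111 ] theta_y -117.35 tilt [ 0. -0. -1.] q6 1.535 gap 0.0517 F [-1.16  1.44 -1.99] M [0.247 0.228 0.019]
t 19.38 pos [ 0.5129 -0.2756  0.111 ] theta_y -119.35 tilt [-0. -0. -1.] q6 1.57 gap 0.0522 F [-0.66  0.52 -1.91] M [0.18  0.191 0.078]
```

```bash
sed -i 's/>3.2/>3.8/' chk.py
python3 -m creep '[[0,0,1,0,0,0,5.2],[0,0,2,0,0,0,5.2]]' >/dev/null && python3 chk.py &&
python3 -m creep '[[0,0,1,0,0,0,5.2],[0,0,2,0,0,0,5.2]]' >/dev/null && python3 chk.py &&
python3 -m creep '[[0,0,1,0,0,0,5.2],[0,0,2,0,0,0,5.2]]' >/dev/null && python3 chk.py &&
python3 -m creep '[[0,0,1,0,0,0,5.2],[0,0,2,0,0,0,5.2]]' >/dev/null && python3 chk.py &&
python3 -m creep '[[0,0,1,0,0,0,5.2],[0,0,2,0,0,0,5.2]]' >/dev/null && python3 chk.py &&
python3 -m creep '[[0,0,1,0,0,0,5.2],[0,0,2,0,0,0,5.2]]' >/dev/null && python3 chk.py &&
python3 -m creep '[[0,0,1,0,0,0,5.2],[0,0,2,0,0,0,5.2]]' >/dev/null && python3 chk.py &&
python3 -m creep '[[0,0,1,0,0,0,5.2],[0,0,2,0,0,0,5.2]]' >/dev/null && python3 chk.py &&
python3 -m creep '[[0,0,1,0,0,0,5.2],[0,0,2,0,0,0,5.2]]' >/dev/null && python3 chk.py &&
python3 -m creep '[[0,0,1,0,0,0,5.2],[0,0,2,0,0,0,5.2]]' >/dev/null && python3 chk.py &&
python3 -m creep '[[0,0,1,0,0,0,5.2],[0,0,2,0,0,0,5.2]]' >/dev/null && python3 chk.py &&
python3 -m creep '[[0,0,1,0,0,0,5.2],[0,0,2,0,0,0,5.2]]' >/dev/null && python3 chk.py &&
python3 -m creep '[[0,0,1,0,0,0,5.2],[0,0,2,0,0,0,5.2]]' >/dev/null && python3 chk.py
```

```text
t 19.62 pos [ 0.5129 -0.2756  0.111 ] theta_y -121.35 tilt [ 0. -0. -1.] q6 1.605 gap 0.0521 F [-1.47  1.81 -2.67] M [0.279 0.22  0.062]
t 19.88 pos [ 0.5129 -0.2756  0.111 ] theta_y -123.36 tilt [ 0. -0. -1.] q6 1.639 gap 0.0519 F [-1.09  2.12 -1.94] M [0.273 0.244 0.056]
t 20.12 pos [ 0.5129 -0.2756  0.111 ] theta_y -125.35 tilt [ 0. -0. -1.] q6 1.674 gap 0.0523 F [-1.04  1.49 -0.97] M [0.244 0.259 0.032]
t 20.38 pos [ 0.5129 -0.2756  0.111 ] theta_y -127.35 tilt [ 0. -0. -1.] q6 1.709 gap 0.0522 F [-0.85  1.22 -1.96] M [0.251 0.226 0.079]
t 20.62 pos [ 0.5129 -0.2756  0.111 ] theta_y -129.35 tilt [ 0. -0. -1.] q6 1.744 gap 0.0521 F [-1.1   1.32 -1.41] M [0.252 0.213 0.074]
t 20.88 pos [ 0.5128 -0.2755  0.1109] theta_y -131.35 tilt [-0.  0. -1.] q6 1.779 gap 0.0522 F [-1.99  3.36 -2.45] M [0.471 0.29  0.087]
```

The force has jumped at a total of about 300°, so this is probably the stop. I'll probe in half-degree steps.

```bash
sed -i 's/>3.8/>6/' chk.py
python3 -m creep '[[0,0,0,0,0,0,5.2]]' >/dev/null && python3 chk.py &&
python3 -m creep '[[0,0,0.5,0,0,0,5.2],[0,0,0.5,0,0,0,5.2]]' >/dev/null && python3 chk.py &&
python3 -m creep '[[0,0,0.5,0,0,0,5.2],[0,0,0.5,0,0,0,5.2]]' >/dev/null && python3 chk.py &&
python3 -m creep '[[0,0,0.5,0,0,0,5.2],[0,0,0.5,0,0,0,5.2]]' >/dev/null && python3 chk.py
```

```text
t 21.0 pos [ 0.5128 -0.2755  0.111 ] theta_y -131.3 tilt [-0.  0. -1.] q6 1.778 gap 0.0521 F [-1.88  2.63 -1.64] M [0.387 0.25  0.067]
t 21.25 pos [ 0.5128 -0.2755  0.1109] theta_y -131.78 tilt [-0.  0. -1.] q6 1.787 gap 0.0517 F [-1.64  3.99 -1.43] M [0.42  0.25  0.198]
```

```bash
sed -i 's/>.2)/>.4)/; s/s\["grip_force"\]>1.8/s["grip_force"]>9/; s/^import/print("grip",s["grip_force"])\nimport/' chk.py; python3 chk.py
python3 -m creep '[[0,0,0.5,0,0,0,5.2],[0,0,0.5,0,0,0,5.2]]' >/dev/null && python3 chk.py &&
python3 -m creep '[[0,0,0.5,0,0,0,5.2],[0,0,0.5,0,0,0,5.2]]' >/dev/null && python3 chk.py &&
python3 -m creep '[[0,0,0.5,0,0,0,5.2],[0,0,0.5,0,0,0,5.2]]' >/dev/null && python3 chk.py
```

```text
t 21.25 pos [ 0.5128 -0.2755  0.1109] theta_y -131.78 tilt [-0.  0. -1.] q6 1.787 gap 0.0517 F [-1.64  3.99 -1.43] M [0.42  0.25  0.198]
grip 4.0065689603216015
t 21.5 pos [ 0.5128 -0.2755  0.1109] theta_y -132.27 tilt [-0.  0. -1.] q6 1.795 gap 0.0522 F [-1.27  4.73 -0.77] M [0.563 0.291 0.436]
grip 7.426805861759931
```

It's firm: the net force is 4.9 N, the moment is 0.44 N m and the nut isn't turning. I'll back off, lift and check the cover.

```bash
python3 -m creep '[[0,0,-3,0,0,0,5.2],[0,0,-9,0,0,0,5.2],[0,0,-12,0,0,-3,5.2],[0,0,-12,0,0,-8,5.2],[0,0,-12,0,0,-12,5.2]]'
python3 -m creep '[[0,0,0,0,0,0,5.2],[0,0,0,0,0,0,5.2]]'
python3 - <<'E'
from h import *
go()
s=read_camera("side"); crop(s,235,165,130,95,6,"pics/fin.png")
# columns of brightness through the cover's front edge: expected rows
for z in(.06,.0665,.07): print(z,[proj(s,[.5128-.066*.44,-.276-.066*.9,z]).round(1)])
g=s["img"].mean(2); u=int(proj(s,[.5128-.029,-.276-.0594,.06])[0]); print(u,g[195:222,u].round())
E
```

```text
t: 22.12
ee_pos: [0.5141, -0.2767, 0.2335]
ee_rot: [3.031, -0.822, 0.006]
force: [0.3, -0.3, -1.3]
finger_gap: 0.0522
grip_force: 0.0
t: 22.38
ee_pos: [0.513, -0.2759, 0.231]
ee_rot: [3.032, -0.821, 0.002]
force: [0.4, 0.8, -0.6]
finger_gap: 0.052
grip_force: 0.0
t 22.38 pos [ 0.513  -0.2759  0.231 ] theta_y -120.31 tilt [ 0.001 -0.001 -1.   ] q6 1.586 gap 0.052 F [ 0.37  0.81 -0.56] M [0.026 0.045 0.038]
0.06 [array([294., 216.])]
0.0665 [array([293.9, 213.5])]
0.07 [array([293.8, 212.2])]
294 [ 85.  82.  83.  78.  69.  71.  85.  94. 175. 195. 213. 211. 213. 211.
 212. 211. 210. 208. 193. 143. 140. 126. 110. 141. 110. 110. 115.]
```

View pics/fin.png

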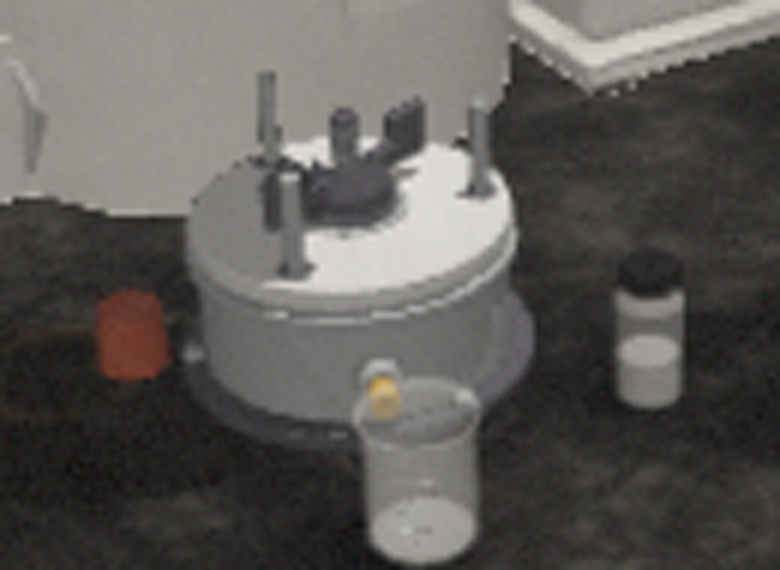

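The cover is closed: the dark gap at (350,270) is gone and the cover edge meets the canister rim. The vial, beaker and stopper haven't moved, and the tool is clear. I'll hand the job in.

```bash
python3 -c "
from workcell import job
print(job.close_job())"
```

```text
the job is handed in; nothing more can be done
None
```

The cover is fully home on its gasket: the wing nut took about 300° clockwise, pushed by its wings in two long strokes inside the ring of posts (not short strokes between them), and came up firm (0.44 N m wrist moment, 4.9 N net side force at the last push), with the vial, beaker and stopper untouched; handed in at about 22 s.

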